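# Make up the floor-laying kit and the door-easing kit

### The job

Make up two kits from the row of stock: in the three-compartment tray the tape measure goes in the wide middle compartment, the square-section wooden block in one outer compartment and a wedge in the other; in the two-compartment tray the sanding block goes in the wide left-hand compartment and the other wedge in the narrow right-hand one. Lay every piece flat on the floor of its compartment, the same way up as it was found, and let go. Leave the hexagon key and the flat dark off-cut where they are.

Things in the scene. Friction and masses are not known exactly. Their poses are not given: they have to be found in the camera images.
- tray_three: Floor-laying tray, fixed: plywood, 177 x 259 mm (x by y), 12 mm high, floor 4 mm, walls 6 mm thick. Three compartments side by side along y, each 165 mm long in x: a wide one (95 mm) centred at y = 0, two narrower (70 mm) at y = +88.5 and -88.5 mm. Origin: centre of underside, at bench level; x points roughly away from the robot, y to its left (turned up to 0.15 rad). May be left or right.
- tray_two: Door-easing tray, fixed, same make: 177 x 183 mm (x by y), 12 mm high, floor 4 mm, walls 6 mm thick. Two compartments side by side along y, each 165 mm long in x: the wide one (95 mm) centred at y = +38 mm, the narrow one (70 mm) at y = -50.5 mm. Origin: centre of underside, at bench level; x points roughly away from the robot, y to its left (turned up to 0.15 rad).
- block: The square-section block of pinkish-brown wood (tapping block), 45 x 140 x 45 mm (x, y, z), about 0.16 kg. Origin: centre of its underside; y is its length. Starts flat on the bench in the row of stock nearest the robot, y roughly away from the robot.
- tape_measure: Yellow tape measure lying on its side, case 62 mm (x, from -30 to +32) by 76 mm (y, from -29 to +47) by 32 mm high, its metal hook sticking out to y = -47 mm; about 0.32 kg. Grip it across x, around the origin. Origin: on its underside. Starts flat on the bench in the row of stock nearest the robot, y roughly away from the robot.
- wedge_dark: Wedge of dark red-brown wood, 40 x 120 mm (x by y, y is its length); sides across x upright and parallel; 30 mm high at its thick end (y = +60 mm), falling evenly to 4 mm at y = -60 mm; about 0.07 kg. Origin: centre of the underside. Same shape as the other wedge, either may go in either kit. Starts flat on the bench in the row of stock, y roughly away from the robot.
- wedge_pale: Wedge of pale wood, 40 x 120 mm (x by y, y is its length); sides across x upright and parallel; 30 mm high at its thick end (y = +60 mm), falling evenly to 4 mm at y = -60 mm; about 0.07 kg. Origin: centre of the underside. Same shape as the other wedge, either may go in either kit. Starts flat on the bench in the row of stock, y roughly away from the robot.
- sanding_block: Brown cork sanding block, 62 x 116 x 34 mm (x, y, z), about 0.10 kg. Origin: centre of its underside; y is its length. Starts flat on the bench in the row of stock nearest the robot, y roughly away from the robot.
- hex_key: Black L-shaped hexagon key, 44 x 134 x 10 mm, lying among the row of stock; not wanted, leave it alone. Origin: centre of its underside; y is its length.
- flat_offcut: Flat dark hardwood off-cut, 70 x 180 x 30 mm (x, y, z), at the left of the work; leave it alone. Origin: centre of its underside. y is its length.

How it is judged:
By the outcome, as a careful person would: the job done as asked, in the order asked, and still so for the second after the job is handed in, with the robot touching nothing.
It also fails if it takes over 123 s, if anything falls off the work surface, if the arm or the gripper's body presses on something with over 40 N, if the wrist force passes 120 N, or if a joint passes its speed limit or range.

### The arm

A 6-joint arm with a two-finger parallel gripper is mounted at the origin on a cart in front of the work surface, level with it; the furniture and walls round the work are solid. World frame = base frame: x ahead of the robot, y to its left, z up, the work surface at z = 0. Lengths are in m, angles in rad, forces in N, time in s.
With the tool pointing down it reaches from about 0.375 to 0.9 m from the base axis. Payload 3.1 kg.
Tool frame: the origin (TCP) lies midway between the tips of the shut fingers; the grasp point (between the pads) lies 19 mm behind it (tcp_to_grasp is the distance from the TCP to the grasp point, in m); z points along the fingers, y is the line along which they close (so a half turn about z gives the same grasp; the last joint's range is limited). The gripper opens to 87 mm and grips with 3 to 60 N. Pads are 19 mm wide; open, the fingers measure 117 mm over their backs; the gripper's body (75 mm by 190 mm) begins 51 mm behind the grasp point.
Start: joints at [-1.431, 0.527, 1.433, -0, 1.181, -0.178], TCP at [0.196, -0.593, 0.223] pointing down, gripper open.
Joint ranges: [-3.08, 3.08], [-0.75, 2.2], [0.22, 2.44], [-1.43, 4.57], [0, 2.65], [-2.85, 2.85]. Speed limits (rad/s): [2.79, 2.79, 3.14, 3.14, 3.14, 3.14].

### API

Orientations are given as [roll, pitch, yaw] about the fixed x, y, z axes, in that order (R = Rz(yaw) Ry(pitch) Rx(roll)).
In Python, from cell import state, snapshot, hand_in, tcp_to_grasp gives the robot as it stands.
- The arm moves only by the shell command python3 -m inch 'ROWS' [FORCE]. ROWS is a JSON object of lists of equal length, an entry for each row: "travel": the shift along the world's x, y, z in mm, a list of three; "rotation": the turn, a rotation vector about the world's x, y, z in rad, a list of three; "jaw": the closure in counts, from 0 (fully open) to 255 (shut). A call has 1 to 5 rows; each row is the pose to reach, as a shift and turn from the pose commanded when the call began; what a row does not reach only later rows make up. A row lasts 1/10 s, in which the tool goes at most 50 mm and 8.59 degrees, less where a joint would pass 70% of its speed; a pose out of reach is approached as far as the arm can. A call with a gripper value outside its range is refused whole. The fingers move at their own pace and stop on an object; FORCE is the grip in N (left out, the last holds). Time passes only in rows, so rows that repeat a pose let the fingers close. It gives the time, the measured TCP pose, the force, the opening and the grip force at its end, in the units of the state.
- state(): the state, without advancing time (a new reading comes with each control period).
- snapshot(name): name is "side" or "top"; returns a dict with "image" (384x512x3 uint8, red, green, blue), "fovy" (degrees; the focal length in pixels is half the picture's height over the tangent of half this angle, whatever the lens; pixels are square), "cx", "cy" (the principal point, pixels), "R" (3x3) and "t" (3): a world point X has camera coordinates R X + t. Camera axes: x right, y down, z forward; pixel columns grow to the right and rows downward; lengths in m; the calibration is good to about 2 mm. A picture is of the moment at which its call begins. There is no depth.
- hand_in(): hands the job in; it is judged then, once.
The state is a dict: "t": time; "q": joint angles; "qd": joint speeds; "effort": joint torques, N m; "ee_pos": TCP position; "eef_rot": TCP orientation; "ft_force": force on the tool from outside, world axes, zero at the start; "wrist_torque": the same for the moment, N m; "opening": finger opening in m; "grip_force": force on a finger pad.
Only numpy, scipy, OpenCV 4.12 (cv2) and the standard library are available. Lean on these libraries where they do the work, as an engineer would, in place of code of your own. Each camera call takes 0.05 s, during which the arm holds its last target. There are 200 camera calls.

## Working session

There is one attempt and no reset: what is moved stays moved. The work goes in short steps, Python scripts to look and compute and a shell command to move; the robot and the scene stay as the last step left them, time stands still between calls to the robot, and variables do not carry over. Pictures are saved under pics/ and viewed, at most 14 in all, crops included, and the job is handed in when it is done.

```bash
ls; mkdir -p pics; python3 - <<'E'
from cell import state,snapshot,tcp_to_grasp
import cv2,json
print(tcp_to_grasp); s=state(); print({k:s[k] for k in('t','ee_pos','eef_rot','opening')})
for n in('side','top'):
    d=snapshot(n); cv2.imwrite(f'pics/{n}0.png',cv2.resize(d['image'][:,:,::-1],(800,600)))
    print(n,d['fovy'],d['cx'],d['cy'],d['R'],d['t'])
E
```

```text
pics
0.0187
{'t': 0.0, 'ee_pos': array([ 0.19582017, -0.59276905,  0.22156503]), 'eef_rot': array([-3.13945212e+00, -3.68470113e-04,  3.18846568e-01]), 'opening': 0.08665785956795334}
side 50.05832426278412 258.88853614970094 187.13452957918147 [[-0.95340981 -0.30078885 -0.02314722]
 [-0.1007673   0.38984282 -0.91535159]
 [ 0.28435133 -0.87037271 -0.40198965]] [0.5179498  0.06327889 1.04257698]
top 51.480737165783204 249.4708530217491 190.36899543442314 [[ 0.00336334 -0.99986901  0.01583177]
 [-0.99907379 -0.00403898 -0.04283988]
 [ 0.04289821 -0.01567302 -0.99895651]] [0.02641991 0.52390626 1.40273394]
```

View pics/top0.png

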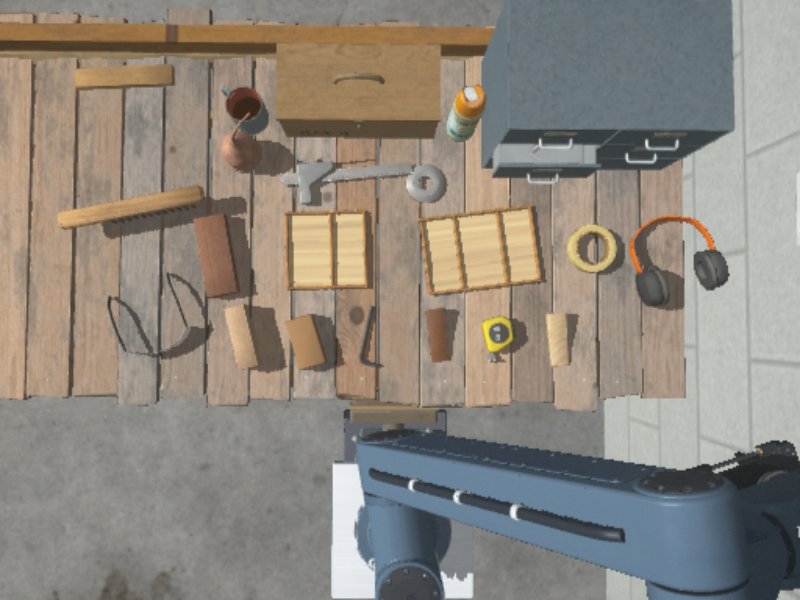

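View pics/side0.png

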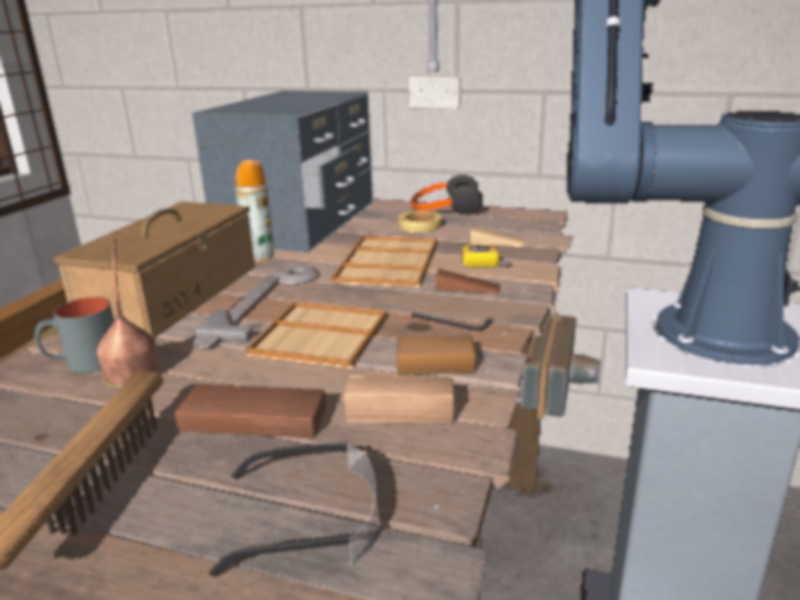

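```bash
cat > h.py <<'E'
import numpy as np,cv2
from cell import state,snapshot
def ray(d,u,v,z):
    f=d['image'].shape[0]/2/np.tan(np.radians(d['fovy'])/2)
    R,t=np.array(d['R']),np.array(d['t'])
    c=-R.T@t; w=R.T@np.array([(u-d['cx'])/f,(v-d['cy'])/f,1.])
    return c+w*(z-c[2])/w[2]
def grab(im,box):
    x,y,w,h=box; m=np.zeros(im.shape[:2],np.uint8)
    cv2.grabCut(im,m,(x,y,w,h),np.zeros((1,65)),np.zeros((1,65)),6,cv2.GC_INIT_WITH_RECT)
    m=((m&1)*255).astype(np.uint8)
    c=max(cv2.findContours(m,cv2.RETR_EXTERNAL,cv2.CHAIN_APPROX_NONE)[0],key=cv2.contourArea)
    return c
E
python3 - <<'E'
from h import *
d=snapshot('top'); im=d['image'][:,:,::-1].copy()
S=4; x0,y0,w,h=130,125,250,120
c=cv2.resize(im[y0:y0+h,x0:x0+w],None,fx=S,fy=S,interpolation=cv2.INTER_CUBIC)
k=.64
B={'block':(240,337,45,85,.045),'sand':(307,341,52,72,.034),'darkw':(438,335,36,72,.017),'tape':(497,337,44,60,.032),'palew':(558,339,34,68,.017),'two':(328,250,100,96,.012),'three':(481,250,140,106,.012)}
o=c.copy()
for n,(u,v,bw,bh,z) in B.items():
    bx=[int(a) for a in(((u-bw/2)*k-x0)*S,((v-bh/2)*k-y0)*S,bw*k*S,bh*k*S)]
    q=grab(c,bx); r=cv2.minAreaRect(q); p=cv2.boxPoints(r)
    cv2.drawContours(o,[q],-1,(0,255,0),1); cv2.polylines(o,[p.astype(int)],1,(255,0,0),1)
    P=np.array([ray(d,a/S+x0-.375,b/S+y0-.375,z)[:2] for a,b in p])
    e=[P[1]-P[0],P[2]-P[1]]; L=[np.linalg.norm(a) for a in e]; 
    print(n,'c',P.mean(0).round(4),'sides',np.round(L,3),'ang',[round(float(np.degrees(np.arctan(a[1]/a[0]))),1) for a in e])
cv2.imwrite('pics/seg.png',cv2.resize(o,(800,384)))
E
```

```text
block c [0.4349 0.358 ] sides [0.046 0.14 ] ang [-76.4, 14.0]
sand c [0.4226 0.2212] sides [0.068 0.119] ang [-74.1, 16.1]
darkw c [ 0.4406 -0.0796] sides [0.079 0.121] ang [-89.8, -0.1]
tape c [ 0.4439 -0.2137] sides [0.067 0.076] ang [-76.4, 13.3]
palew c [ 0.4324 -0.3536] sides [0.051 0.123] ang [-83.5, 5.9]
two c [0.6327 0.1752] sides [0.18  0.174] ang [-87.9, 2.0]
three c [ 0.6307 -0.1761] sides [0.262 0.178] ang [-82.3, 6.9]
```

View pics/seg.png

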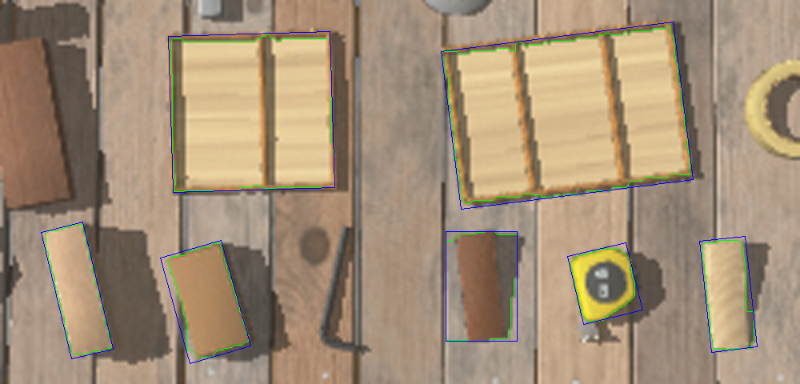

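```bash
python3 -m inch '{"travel":[[24,38,-5],[48,76,-10],[72,114,-20],[96,152,-30],[120,190,-40]],"rotation":[[0,0,-0.02],[0,0,-0.04],[0,0,-0.06],[0,0,-0.08],[0,0,-0.083]],"jaw":[0,0,0,0,0]}'
python3 -m inch '{"travel":[[24,38,-10],[48,76,-20],[72,114,-30],[96,152,-50],[119,187,-60]],"rotation":[[0,0,0],[0,0,0],[0,0,0],[0,0,0],[0,0,0]],"jaw":[0,0,0,0,0]}'
python3 -m inch '{"travel":[[0,0,0],[0,0,0]],"rotation":[[0,0,0],[0,0,0]],"jaw":[0,0]}'
python3 - <<'E'
from h import *
s=state();print(s['t'],s['ee_pos'],s['eef_rot'],s['q'])
d=snapshot('top'); im=d['image'][:,:,::-1][125:245,130:380]
a=cv2.resize(im,(750,360),interpolation=cv2.INTER_CUBIC)
cv2.imwrite('pics/a.png',a)
E
```

```text
t: 0.65
ee_pos: [0.3165, -0.4019, 0.1822]
eef_rot: [-3.142, -0.0, 0.235]
ft_force: [1.1, -0.8, -0.6]
opening: 0.087
grip_force: 0.0
t: 1.15
ee_pos: [0.435, -0.2142, 0.1214]
eef_rot: [-3.14, 0.001, 0.236]
ft_force: [0.2, -0.2, -0.9]
opening: 0.0868
grip_force: 0.0
t: 1.35
ee_pos: [0.4352, -0.2157, 0.1223]
eef_rot: [-3.141, 0.001, 0.239]
ft_force: [-0.2, -0.4, 0.1]
opening: 0.0868
grip_force: 0.0
1.35 [ 0.4351997  -0.215679    0.12227231] [-3.14134719e+00  5.87407916e-04  2.38731193e-01] [-6.90469223e-01  5.03702957e-01  1.87211208e+00 -4.66755203e-04
  7.66325876e-01  6.41932352e-01]
```

View pics/a.png

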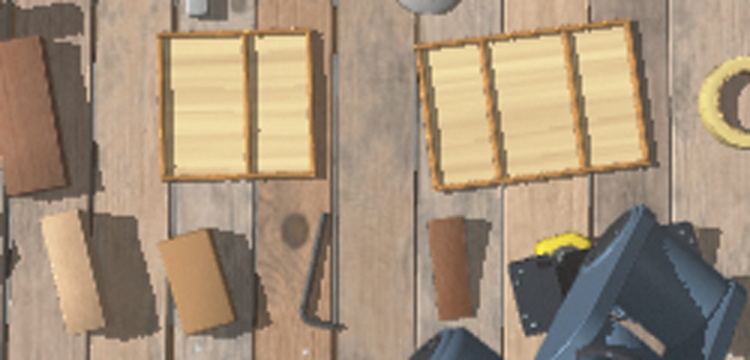

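The picture shows the gripper over the yellow tape (about 565,245); trays and stock are otherwise undisturbed. Next I descend and grip.

```bash
python3 -m inch '{"travel":[[0,0,-30],[0,0,-60],[0,0,-85],[0,0,-105],[0,0,-110]],"rotation":[[0,0,0],[0,0,0],[0,0,0],[0,0,0],[0,0,0]],"jaw":[0,0,0,0,0]}' 25
python3 -m inch '{"travel":[[0,0,0],[0,0,0],[0,0,0],[0,0,0],[0,0,0]],"rotation":[[0,0,0],[0,0,0],[0,0,0],[0,0,0],[0,0,0]],"jaw":[255,255,255,255,255]}' 25
python3 -m inch '{"travel":[[0,0,0],[0,0,0],[0,0,0],[0,0,0],[0,0,0]],"rotation":[[0,0,0],[0,0,0],[0,0,0],[0,0,0],[0,0,0]],"jaw":[255,255,255,255,255]}'
```

```text
t: 1.9
ee_pos: [0.4337, -0.2178, 0.0111]
eef_rot: [-3.14, 0.001, 0.233]
ft_force: [0.1, -0.7, 0.2]
opening: 0.0872
grip_force: 0.0
t: 2.4
ee_pos: [0.4354, -0.2168, 0.0134]
eef_rot: [3.14, -0.001, 0.236]
ft_force: [-0.3, 0.1, 5.7]
opening: 0.0599
grip_force: 24.9
t: 2.9
ee_pos: [0.4353, -0.2167, 0.0134]
eef_rot: [3.14, -0.001, 0.236]
ft_force: [-0.5, -0.2, 6.2]
opening: 0.06
grip_force: 24.9
```

```bash
python3 -m inch '{"travel":[[0,0,20],[0,0,50],[0,0,80],[0,0,80],[0,0,80]],"rotation":[[0,0,0],[0,0,0],[0,0,0],[0,0,0],[0,0,0]],"jaw":[255,255,255,255,255]}'
python3 -m inch '{"travel":[[40,8,0],[80,16,0],[120,24,0],[160,32,0],[196,40,0]],"rotation":[[0,0,-0.03],[0,0,-0.06],[0,0,-0.09],[0,0,-0.108],[0,0,-0.108]],"jaw":[255,255,255,255,255]}'
python3 -m inch '{"travel":[[0,0,0],[0,0,-30],[0,0,-60],[0,0,-60],[0,0,-60]],"rotation":[[0,0,0],[0,0,0],[0,0,0],[0,0,0],[0,0,0]],"jaw":[255,255,255,255,255]}'
python3 - <<'E'
from h import *
d=snapshot('side'); im=d['image'][:,:,::-1][100:260,130:370]
cv2.imwrite('pics/b.png',cv2.resize(im,(780,520),interpolation=cv2.INTER_CUBIC))
E
```

```text
t: 3.4
ee_pos: [0.4348, -0.2162, 0.0925]
eef_rot: [3.141, -0.0, 0.236]
ft_force: [-0.1, -0.9, -4.0]
opening: 0.0601
grip_force: 24.8
t: 3.9
ee_pos: [0.6311, -0.1752, 0.0894]
eef_rot: [-3.139, 0.004, 0.128]
ft_force: [-0.1, -0.8, -4.3]
opening: 0.0603
grip_force: 24.8
t: 4.4
ee_pos: [0.6288, -0.1758, 0.0303]
eef_rot: [-3.139, 0.005, 0.128]
ft_force: [0.0, -0.1, -3.1]
opening: 0.06
grip_force: 24.8
```

View pics/b.png

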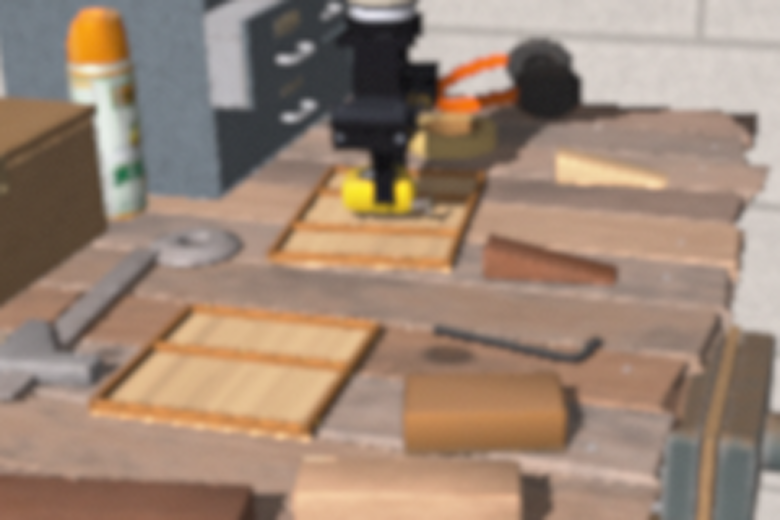

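The side view shows the tape (375,190) level in the jaws above the tray's middle compartment; lower it and let go.

```bash
python3 -m inch '{"travel":[[0,0,-6],[0,0,-10],[0,0,-12],[0,0,-12],[0,0,-12]],"rotation":[[0,0,0],[0,0,0],[0,0,0],[0,0,0],[0,0,0]],"jaw":[255,255,255,255,255]}'
python3 -m inch '{"travel":[[0,0,0],[0,0,0],[0,0,0],[0,0,0],[0,0,0]],"rotation":[[0,0,0],[0,0,0],[0,0,0],[0,0,0],[0,0,0]],"jaw":[150,30,30,30,30]}'
python3 -m inch '{"travel":[[0,0,20],[0,0,50],[0,0,90],[0,0,130],[0,0,130]],"rotation":[[0,0,0],[0,0,0],[0,0,0],[0,0,0],[0,0,0]],"jaw":[30,30,30,0,0]}'
```

```text
t: 4.95
ee_pos: [0.6311, -0.1765, 0.0208]
eef_rot: [3.141, -0.0, 0.128]
ft_force: [0.3, 0.1, -5.1]
opening: 0.0597
grip_force: 24.8
t: 5.45
ee_pos: [0.6314, -0.1767, 0.0211]
eef_rot: [3.141, -0.001, 0.128]
ft_force: [-0.1, -0.5, 0.1]
opening: 0.0759
grip_force: 0.0
t: 5.95
ee_pos: [0.6352, -0.1783, 0.1575]
eef_rot: [3.134, -0.012, 0.128]
ft_force: [0.6, -1.8, 0.6]
opening: 0.0843
grip_force: 0.0
```

```bash
python3 -m inch '{"travel":[[-16,43,0],[-32,86,0],[-48,129,0],[-64,172,0],[-80,215,0]],"rotation":[[0,0,0.03],[0,0,0.06],[0,0,0.09],[0,0,0.117],[0,0,0.117]],"jaw":[0,0,0,0,0]}'
python3 -m inch '{"travel":[[-16,43,0],[-32,86,0],[-48,129,0],[-64,172,0],[-80,215,0]],"rotation":[[0,0,0],[0,0,0],[0,0,0],[0,0,0],[0,0,0]],"jaw":[0,0,0,0,0]}'
python3 -m inch '{"travel":[[-16,43,0],[-32,86,-10],[-36,104,-40],[-36,104,-60],[-36,104,-60]],"rotation":[[0,0,0],[0,0,0],[0,0,0],[0,0,0],[0,0,0]],"jaw":[0,0,0,0,0]}'
python3 - <<'E'
from h import *
d=snapshot('side'); im=d['image'][:,:,::-1][160:310,150:350]
cv2.imwrite('pics/c.png',cv2.resize(im,(800,600),interpolation=cv2.INTER_CUBIC))
E
```

```text
t: 6.45
ee_pos: [0.5498, 0.04, 0.1501]
eef_rot: [-3.141, 0.0, 0.245]
ft_force: [0.8, 1.2, -0.6]
opening: 0.087
grip_force: 0.0
t: 6.95
ee_pos: [0.4698, 0.255, 0.1502]
eef_rot: [3.142, 0.0, 0.245]
ft_force: [0.4, 0.1, 0.0]
opening: 0.0869
grip_force: 0.0
t: 7.45
ee_pos: [0.4321, 0.3571, 0.0876]
eef_rot: [3.14, 0.007, 0.247]
ft_force: [-0.3, -0.2, -0.3]
opening: 0.0871
grip_force: 0.0
```

View pics/c.png

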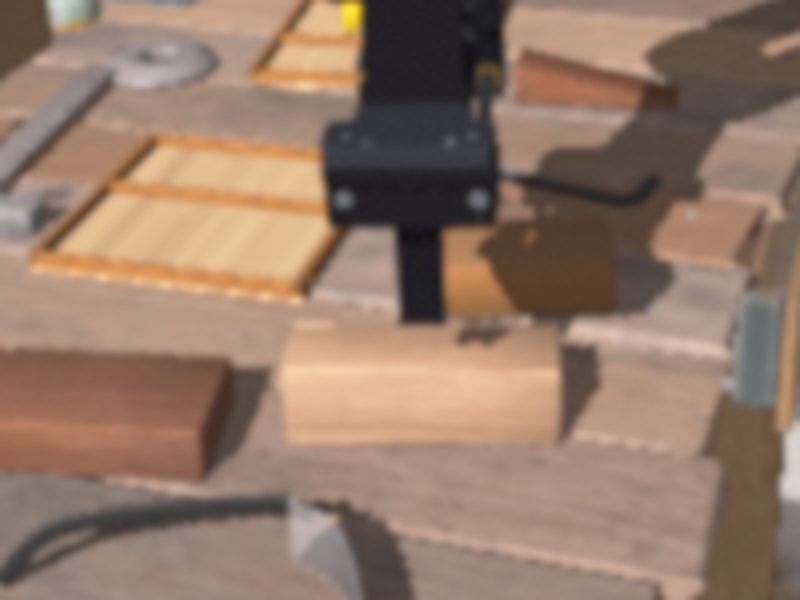

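Jaws (420,320) are centred over the block (425,385). Descend and grip.

```bash
python3 -m inch '{"travel":[[0,0,-20],[0,0,-45],[0,0,-65],[0,0,-72],[0,0,-72]],"rotation":[[0,0,0],[0,0,0],[0,0,0],[0,0,0],[0,0,0]],"jaw":[0,0,0,0,0]}'
python3 -m inch '{"travel":[[0,0,0],[0,0,0],[0,0,0],[0,0,0],[0,0,0]],"rotation":[[0,0,0],[0,0,0],[0,0,0],[0,0,0],[0,0,0]],"jaw":[255,255,255,255,255]}'
python3 -m inch '{"travel":[[0,0,0],[0,0,0],[0,0,0],[0,0,0],[0,0,0]],"rotation":[[0,0,0],[0,0,0],[0,0,0],[0,0,0],[0,0,0]],"jaw":[255,255,255,255,255]}'
python3 -m inch '{"travel":[[0,0,20],[0,0,50],[0,0,90],[0,0,110],[0,0,110]],"rotation":[[0,0,0],[0,0,0],[0,0,0],[0,0,0],[0,0,0]],"jaw":[255,255,255,255,255]}'
```

```text
t: 8.0
ee_pos: [0.4352, 0.357, 0.0186]
eef_rot: [3.141, 0.001, 0.244]
ft_force: [-0.1, -0.4, -0.3]
opening: 0.087
grip_force: 0.0
t: 8.5
ee_pos: [0.4351, 0.3577, 0.0189]
eef_rot: [-3.141, -0.001, 0.245]
ft_force: [0.8, -1.1, -0.7]
opening: 0.0549
grip_force: 0.0
t: 9.0
ee_pos: [0.435, 0.3577, 0.0187]
eef_rot: [-3.141, -0.0, 0.245]
ft_force: [-1.5, 1.5, 2.3]
opening: 0.0446
grip_force: 25.0
t: 9.5
ee_pos: [0.4368, 0.3584, 0.1312]
eef_rot: [-3.14, -0.006, 0.245]
ft_force: [0.4, -1.3, -2.8]
opening: 0.0446
grip_force: 25.0
```

```bash
python3 -m inch '{"travel":[[17,-41,0],[34,-82,0],[51,-123,0],[68,-164,0],[85,-205,0]],"rotation":[[0,0,-0.03],[0,0,-0.06],[0,0,-0.09],[0,0,-0.118],[0,0,-0.118]],"jaw":[255,255,255,255,255]}'
python3 -m inch '{"travel":[[17,-41,0],[34,-82,0],[51,-123,0],[68,-164,0],[85,-205,0]],"rotation":[[0,0,0],[0,0,0],[0,0,0],[0,0,0],[0,0,0]],"jaw":[255,255,255,255,255]}'
python3 -m inch '{"travel":[[14,-36,0],[14,-36,-20],[14,-36,-55],[14,-36,-85],[14,-36,-85]],"rotation":[[0,0,0],[0,0,0],[0,0,0],[0,0,0],[0,0,0]],"jaw":[255,255,255,255,255]}'
python3 - <<'E'
from h import *
d=snapshot('side'); im=d['image'][:,:,::-1][110:230,180:340]
cv2.imwrite('pics/d.png',cv2.resize(im,(800,600),interpolation=cv2.INTER_CUBIC))
E
```

```text
t: 10.0
ee_pos: [0.519, 0.1507, 0.1265]
eef_rot: [-3.141, 0.004, 0.126]
ft_force: [0.8, 0.4, -0.9]
opening: 0.0451
grip_force: 25.0
t: 10.5
ee_pos: [0.6039, -0.0541, 0.1261]
eef_rot: [-3.14, 0.004, 0.126]
ft_force: [0.2, 0.4, -1.4]
opening: 0.0449
grip_force: 25.0
t: 11.0
ee_pos: [0.6135, -0.0872, 0.0372]
eef_rot: [-3.136, 0.013, 0.126]
ft_force: [-1.6, 0.7, -1.5]
opening: 0.0451
grip_force: 25.0
```

View pics/d.png

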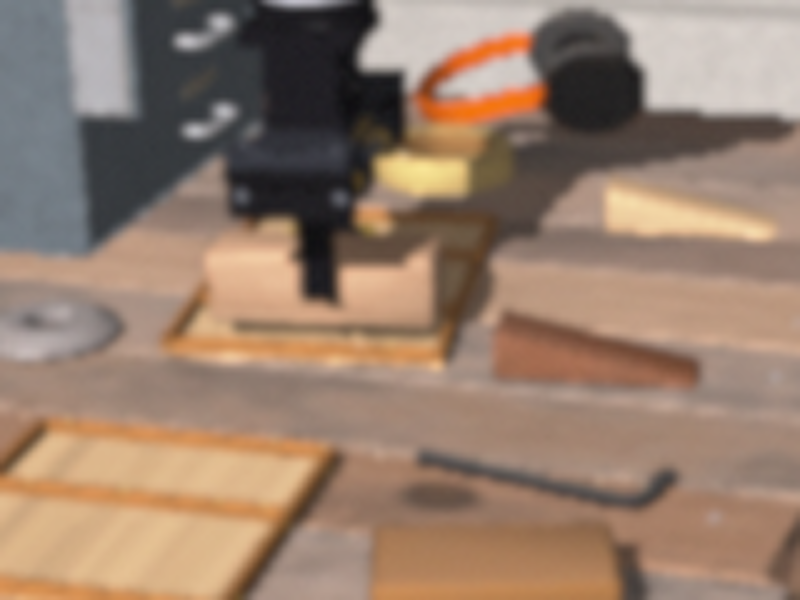

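```bash
python3 -m inch '{"travel":[[3,0,-5],[3,0,-10],[3,0,-15],[3,0,-17],[3,0,-17]],"rotation":[[0,0,0],[0,0,0],[0,0,0],[0,0,0],[0,0,0]],"jaw":[255,255,255,255,255]}'
python3 - <<'E'
from h import *
d=snapshot('side'); im=d['image'][:,:,::-1][140:200,200:280]
cv2.imwrite('pics/e.png',cv2.resize(im,(800,600),interpolation=cv2.INTER_CUBIC))
E
```

```text
t: 11.55
ee_pos: [0.6219, -0.0884, 0.0267]
eef_rot: [-3.142, -0.0, 0.127]
ft_force: [0.0, 0.7, -1.3]
opening: 0.0453
grip_force: 25.0
```

View pics/e.png

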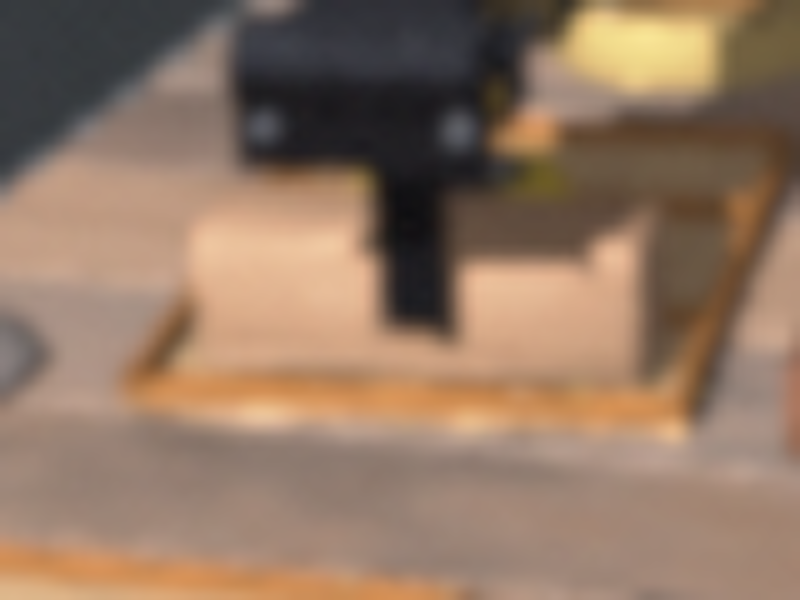

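The block (410,290) sits within the walls of the left outer compartment, just above the floor. Release, then go over the pale wedge.

```bash
python3 -m inch '{"travel":[[0,0,-2],[0,0,-3],[0,0,-3],[0,0,-3],[0,0,-3]],"rotation":[[0,0,0],[0,0,0],[0,0,0],[0,0,0],[0,0,0]],"jaw":[255,255,180,64,64]}'
python3 -m inch '{"travel":[[0,0,0],[0,0,0],[0,0,30],[0,0,75],[0,0,120]],"rotation":[[0,0,0],[0,0,0],[0,0,0],[0,0,0],[0,0,0]],"jaw":[64,64,64,64,0]}'
python3 -m inch '{"travel":[[-22,-37,0],[-45,-74,0],[-68,-111,0],[-91,-148,0],[-114,-185,0]],"rotation":[[0,0,-0.022],[0,0,-0.022],[0,0,-0.022],[0,0,-0.022],[0,0,-0.022]],"jaw":[0,0,0,0,0]}'
python3 -m inch '{"travel":[[-23,-37,-10],[-46,-77,-30],[-46,-77,-60],[-46,-77,-60],[-46,-77,-60]],"rotation":[[0,0,0],[0,0,0],[0,0,0],[0,0,0],[0,0,0]],"jaw":[0,0,0,0,0]}'
python3 - <<'E'
from h import *
d=snapshot('side'); im=d['image'][:,:,::-1][115:205,200:320]
cv2.imwrite('pics/f.png',cv2.resize(im,(800,600),interpolation=cv2.INTER_CUBIC))
E
```

```text
t: 12.1
ee_pos: [0.6222, -0.0886, 0.0239]
eef_rot: [3.141, -0.001, 0.127]
ft_force: [-0.1, -0.5, 0.7]
opening: 0.054
grip_force: 0.0
t: 12.6
ee_pos: [0.6212, -0.0883, 0.1441]
eef_rot: [-3.141, 0.002, 0.127]
ft_force: [1.1, 0.3, 0.0]
opening: 0.0683
grip_force: 0.0
t: 13.1
ee_pos: [0.507, -0.2747, 0.1438]
eef_rot: [3.141, -0.0, 0.105]
ft_force: [0.2, 0.0, 0.3]
opening: 0.0866
grip_force: 0.0
t: 13.6
ee_pos: [0.4616, -0.3498, 0.0834]
eef_rot: [-3.14, 0.001, 0.105]
ft_force: [0.3, 0.5, -0.9]
opening: 0.0869
grip_force: 0.0
```

View pics/f.png

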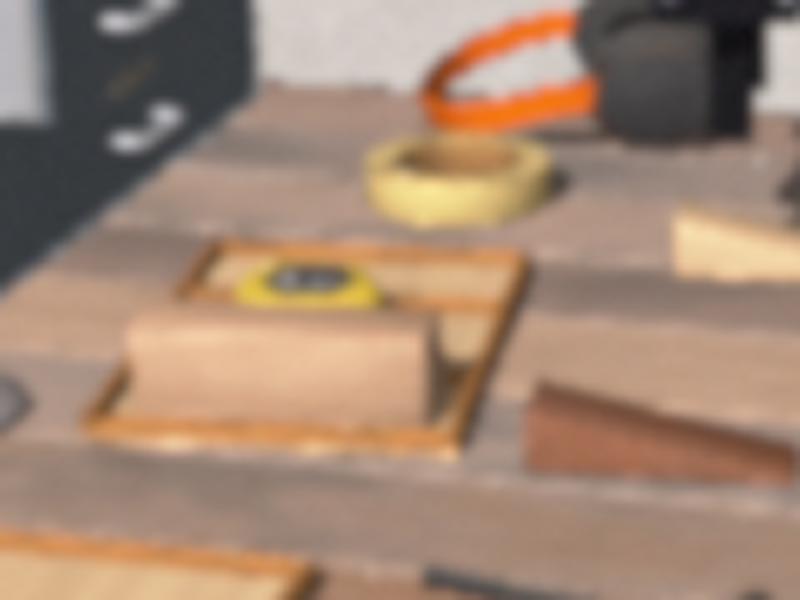

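Block and tape sit well in tray three (280,365 / 310,285). Now grip the pale wedge.

```bash
python3 -m inch '{"travel":[[0,0,-20],[0,0,-45],[0,0,-65],[0,0,-74],[0,0,-74]],"rotation":[[0,0,0],[0,0,0],[0,0,0],[0,0,0],[0,0,0]],"jaw":[0,0,0,0,0]}' 20
python3 -m inch '{"travel":[[0,0,0],[0,0,0],[0,0,0],[0,0,0],[0,0,0]],"rotation":[[0,0,0],[0,0,0],[0,0,0],[0,0,0],[0,0,0]],"jaw":[255,255,255,255,255]}'
python3 -m inch '{"travel":[[0,0,0],[0,0,0],[0,0,0],[0,0,0],[0,0,0]],"rotation":[[0,0,0],[0,0,0],[0,0,0],[0,0,0],[0,0,0]],"jaw":[255,255,255,255,255]}'
python3 -m inch '{"travel":[[0,0,20],[0,0,50],[0,0,90],[0,0,100],[0,0,100]],"rotation":[[0,0,0],[0,0,0],[0,0,0],[0,0,0],[0,0,0]],"jaw":[255,255,255,255,255]}'
```

```text
t: 14.15
ee_pos: [0.4625, -0.3496, 0.0096]
eef_rot: [-3.141, 0.0, 0.107]
ft_force: [-0.7, 0.3, -0.4]
opening: 0.0869
grip_force: 0.0
t: 14.65
ee_pos: [0.462, -0.3507, 0.01]
eef_rot: [3.141, -0.0, 0.105]
ft_force: [-0.3, 0.4, -0.3]
opening: 0.0548
grip_force: 0.0
t: 15.15
ee_pos: [0.4618, -0.3503, 0.0096]
eef_rot: [-3.141, 0.0, 0.105]
ft_force: [0.8, 0.3, 1.6]
opening: 0.0398
grip_force: 20.0
t: 15.65
ee_pos: [0.4628, -0.3515, 0.1112]
eef_rot: [3.138, -0.003, 0.105]
ft_force: [0.3, 0.2, -0.9]
opening: 0.0396
grip_force: 20.0
```

```bash
python3 -m inch '{"travel":[[42,18,0],[84,36,0],[126,54,0],[168,72,0],[210,90,0]],"rotation":[[0,0,0.022],[0,0,0.022],[0,0,0.022],[0,0,0.022],[0,0,0.022]],"jaw":[255,255,255,255,255]}'
python3 -m inch '{"travel":[[0,0,-20],[0,0,-50],[0,0,-75],[0,0,-75],[0,0,-75]],"rotation":[[0,0,0],[0,0,0],[0,0,0],[0,0,0],[0,0,0]],"jaw":[255,255,255,255,255]}'
python3 - <<'E'
from h import *
d=snapshot('side'); im=d['image'][:,:,::-1][125:200,200:300]
cv2.imwrite('pics/g.png',cv2.resize(im,(800,600),interpolation=cv2.INTER_CUBIC))
E
```

```text
t: 16.15
ee_pos: [0.672, -0.2589, 0.1065]
eef_rot: [-3.139, 0.004, 0.127]
ft_force: [1.6, -0.2, -1.2]
opening: 0.0399
grip_force: 20.0
t: 16.65
ee_pos: [0.6707, -0.2598, 0.0323]
eef_rot: [-3.139, 0.003, 0.127]
ft_force: [0.1, -1.4, -0.8]
opening: 0.0397
grip_force: 20.0
```

View pics/g.png

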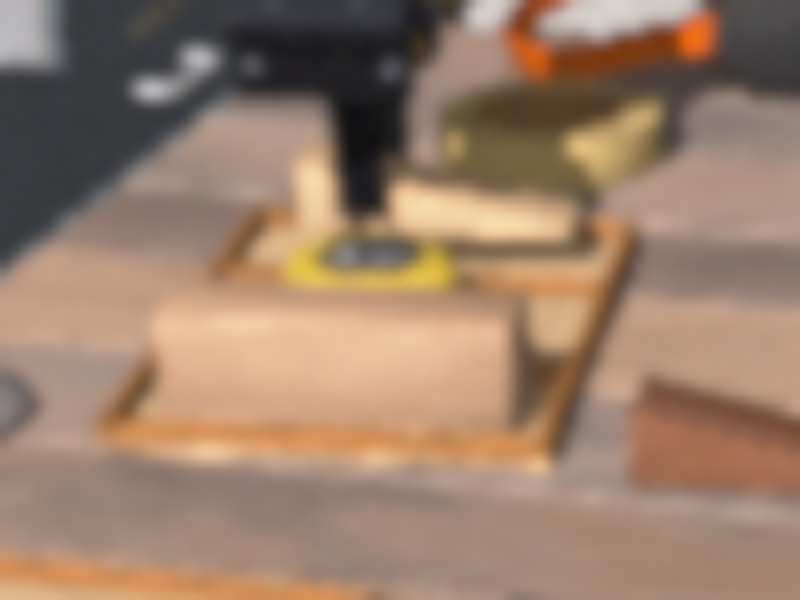

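The wedge (430,205) hangs level over the right outer compartment. Lower, release, then go to the sanding block.

```bash
python3 -m inch '{"travel":[[0,0,-8],[0,0,-14],[0,0,-18],[0,0,-20],[0,0,-20]],"rotation":[[0,0,0],[0,0,0],[0,0,0],[0,0,0],[0,0,0]],"jaw":[255,255,255,255,255]}'
python3 -m inch '{"travel":[[0,0,0],[0,0,0],[0,0,0],[0,0,0],[0,0,0]],"rotation":[[0,0,0],[0,0,0],[0,0,0],[0,0,0],[0,0,0]],"jaw":[180,94,94,94,94]}'
python3 -m inch '{"travel":[[0,0,20],[0,0,50],[0,0,90],[0,0,130],[0,0,130]],"rotation":[[0,0,0],[0,0,0],[0,0,0],[0,0,0],[0,0,0]],"jaw":[94,94,94,0,0]}'
python3 -m inch '{"travel":[[-20,40,0],[-40,80,0],[-60,120,0],[-80,160,0],[-100,200,0]],"rotation":[[0,0,0.04],[0,0,0.08],[0,0,0.12],[0,0,0.153],[0,0,0.153]],"jaw":[0,0,0,0,0]}'
python3 -m inch '{"travel":[[-20,40,0],[-40,80,0],[-60,120,0],[-80,160,0],[-100,200,0]],"rotation":[[0,0,0],[0,0,0],[0,0,0],[0,0,0],[0,0,0]],"jaw":[0,0,0,0,0]}'
python3 -m inch '{"travel":[[-22,40,0],[-49,80,-30],[-49,80,-60],[-49,80,-60],[-49,80,-60]],"rotation":[[0,0,0],[0,0,0],[0,0,0],[0,0,0],[0,0,0]],"jaw":[0,0,0,0,0]}'
python3 - <<'E'
from h import *
d=snapshot('side'); im=d['image'][:,:,::-1][125:275,190:390]
cv2.imwrite('pics/i.png',cv2.resize(im,(800,600),interpolation=cv2.INTER_CUBIC))
E
```

```text
t: 17.2
ee_pos: [0.6717, -0.2604, 0.0143]
eef_rot: [-3.141, 0.0, 0.127]
ft_force: [0.3, -0.4, -0.2]
opening: 0.0401
grip_force: 20.0
t: 17.7
ee_pos: [0.6721, -0.2606, 0.0148]
eef_rot: [3.141, -0.0, 0.127]
ft_force: [-0.6, 0.1, -0.6]
opening: 0.0541
grip_force: 0.0
t: 18.2
ee_pos: [0.6762, -0.2627, 0.1523]
eef_rot: [3.133, -0.012, 0.127]
ft_force: [0.9, -1.0, 1.2]
opening: 0.0643
grip_force: 0.0
t: 18.7
ee_pos: [0.5707, -0.059, 0.1443]
eef_rot: [-3.141, 0.0, 0.28]
ft_force: [0.3, 0.5, -0.2]
opening: 0.0865
grip_force: 0.0
t: 19.2
ee_pos: [0.4709, 0.1409, 0.1445]
eef_rot: [-3.142, -0.0, 0.279]
ft_force: [1.4, -0.6, 0.4]
opening: 0.0869
grip_force: 0.0
t: 19.7
ee_pos: [0.423, 0.2194, 0.0844]
eef_rot: [3.141, 0.001, 0.28]
ft_force: [1.4, -0.0, -0.1]
opening: 0.087
grip_force: 0.0
```

View pics/i.png

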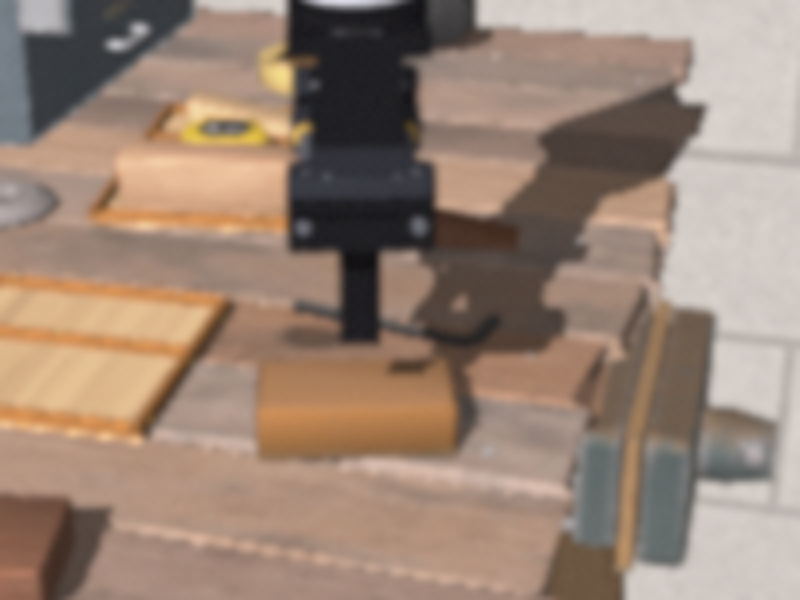

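Jaws (360,335) are above the sanding block (357,405), which is centred under them. Descend and grip.

```bash
python3 -m inch '{"travel":[[0,0,-20],[0,0,-45],[0,0,-65],[0,0,-72],[0,0,-72]],"rotation":[[0,0,0],[0,0,0],[0,0,0],[0,0,0],[0,0,0]],"jaw":[0,0,0,0,0]}' 20
python3 -m inch '{"travel":[[0,0,0],[0,0,0],[0,0,0],[0,0,0],[0,0,0]],"rotation":[[0,0,0],[0,0,0],[0,0,0],[0,0,0],[0,0,0]],"jaw":[255,255,255,255,255]}'
python3 -m inch '{"travel":[[0,0,0],[0,0,0],[0,0,0],[0,0,0],[0,0,0]],"rotation":[[0,0,0],[0,0,0],[0,0,0],[0,0,0],[0,0,0]],"jaw":[255,255,255,255,255]}'
python3 -m inch '{"travel":[[0,0,20],[0,0,50],[0,0,90],[0,0,100],[0,0,100]],"rotation":[[0,0,0],[0,0,0],[0,0,0],[0,0,0],[0,0,0]],"jaw":[255,255,255,255,255]}'
```

```text
t: 20.25
ee_pos: [0.424, 0.2189, 0.0128]
eef_rot: [3.142, -0.001, 0.278]
ft_force: [-0.7, -0.1, -1.0]
opening: 0.0873
grip_force: 0.0
t: 20.75
ee_pos: [0.4233, 0.2196, 0.0131]
eef_rot: [3.141, -0.001, 0.28]
ft_force: [-0.1, -0.0, 5.5]
opening: 0.0617
grip_force: 20.0
t: 21.25
ee_pos: [0.4232, 0.2196, 0.0131]
eef_rot: [3.141, -0.001, 0.28]
ft_force: [-0.4, -0.5, 5.4]
opening: 0.062
grip_force: 20.0
t: 21.75
ee_pos: [0.4239, 0.2199, 0.1139]
eef_rot: [3.141, -0.004, 0.28]
ft_force: [0.1, 0.7, -0.7]
opening: 0.0618
grip_force: 20.0
```

```bash
python3 -m inch '{"travel":[[42,-1,0],[84,-2,0],[126,-4,0],[168,-5,0],[208,-6,0]],"rotation":[[0,0,-0.06],[0,0,-0.12],[0,0,-0.18],[0,0,-0.244],[0,0,-0.244]],"jaw":[255,255,255,255,255]}'
python3 -m inch '{"travel":[[0,0,-20],[0,0,-50],[0,0,-75],[0,0,-75],[0,0,-75]],"rotation":[[0,0,0],[0,0,0],[0,0,0],[0,0,0],[0,0,0]],"jaw":[255,255,255,255,255]}'
python3 - <<'E'
from h import *
d=snapshot('side'); im=d['image'][:,:,::-1][165:255,140:260]
cv2.imwrite('pics/j.png',cv2.resize(im,(800,600),interpolation=cv2.INTER_CUBIC))
E
```

```text
t: 22.25
ee_pos: [0.6313, 0.2131, 0.1097]
eef_rot: [3.141, 0.004, 0.034]
ft_force: [-0.4, 0.6, -0.4]
opening: 0.0617
grip_force: 20.0
t: 22.75
ee_pos: [0.6296, 0.2133, 0.0355]
eef_rot: [3.141, 0.004, 0.036]
ft_force: [0.2, -0.8, -0.4]
opening: 0.0614
grip_force: 20.0
```

View pics/j.png

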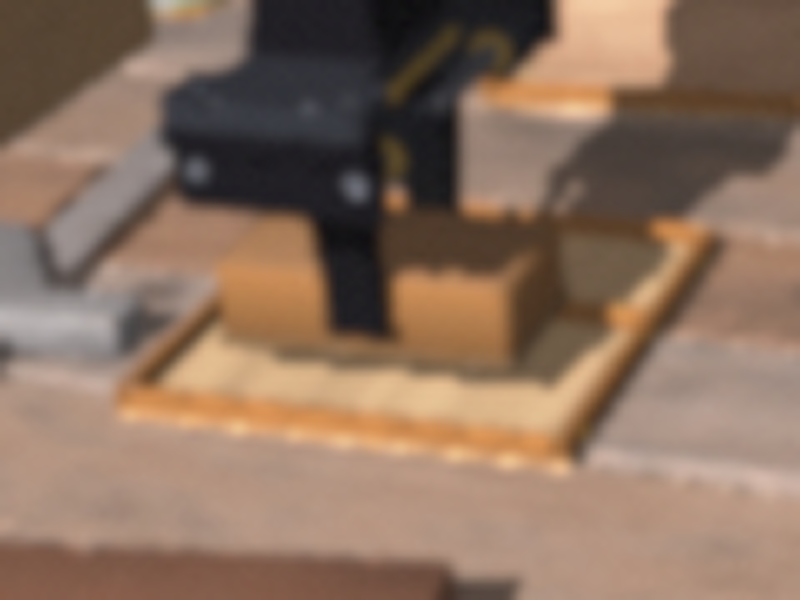

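```bash
python3 - <<'E'
from h import *
d=snapshot('side')
p=lambda x,y,z:ray(d,x/6.667+139.6,y/6.667+164.6,z).round(4)
print('block near bottom edge',p(230,330,.0224),p(510,365,.0224))
print('wall top outer corners',p(120,400,.012),p(570,455,.012),p(712,225,.012))
print('inner',p(165,385,.012),p(555,432,.012),'div',p(615,318,.012))
E
```

```text
block near bottom edge [0.6878 0.2397 0.0224] [0.5757 0.238  0.0224]
wall top outer corners [0.7109 0.282  0.012 ] [0.5378 0.2759 0.012 ] [0.5513 0.0866 0.012 ]
inner [0.7007 0.2675 0.012 ] [0.549  0.2623 0.012 ] div [0.56   0.1746 0.012 ]
```

The side view shows the sanding block (370,290) level over the wide compartment, a little toward the divider; shift 5 mm left, lower, release.

```bash
python3 -m inch '{"travel":[[0,5,-5],[0,5,-12],[0,5,-18],[0,5,-20],[0,5,-20]],"rotation":[[0,0,0],[0,0,0],[0,0,0],[0,0,0],[0,0,0]],"jaw":[255,255,255,255,255]}'
python3 -m inch '{"travel":[[0,0,0],[0,0,0],[0,0,0],[0,0,0],[0,0,0]],"rotation":[[0,0,0],[0,0,0],[0,0,0],[0,0,0],[0,0,0]],"jaw":[150,30,30,30,30]}'
python3 -m inch '{"travel":[[0,0,20],[0,0,50],[0,0,90],[0,0,110],[0,0,110]],"rotation":[[0,0,0],[0,0,0],[0,0,0],[0,0,0],[0,0,0]],"jaw":[30,30,30,0,0]}'
python3 - <<'E'
from h import *
d=snapshot('top'); x0,y0,S=130,125,3.2
print(state()['ee_pos'])
# dark wedge by colour: dark saturated red-brown
im=d['image'][:,:,::-1]; r=im[192:236,262:300]; c=cv2.resize(r,None,fx=4,fy=4,interpolation=cv2.INTER_CUBIC)
h=cv2.cvtColor(c,cv2.COLOR_BGR2HSV); m=((h[...,1]>115)&(h[...,0]<14)).astype(np.uint8)*255
q=max(cv2.findContours(m,0,1)[0],key=cv2.contourArea); p=cv2.boxPoints(cv2.minAreaRect(q))
P=np.array([ray(d,a/4+262-.375,b/4+192-.375,.017)[:2] for a,b in p]); e=[P[1]-P[0],P[2]-P[1]]
print(P.mean(0),[np.linalg.norm(a) for a in e],[np.degrees(np.arctan(a[1]/a[0])) for a in e])
# by-eye corners from seg.png
print(np.mean([ray(d,a/3.2+130,b/3.2+125,.017) for a,b in((458,235),(493,233),(470,341),(503,339))],0))
E
```

```text
t: 23.35
ee_pos: [0.6307, 0.2185, 0.0174]
eef_rot: [3.142, 0.0, 0.036]
ft_force: [-0.5, -0.1, -0.9]
opening: 0.0619
grip_force: 20.0
t: 23.85
ee_pos: [0.631, 0.2185, 0.0177]
eef_rot: [-3.142, -0.0, 0.036]
ft_force: [0.1, -0.1, -0.2]
opening: 0.0756
grip_force: 0.0
t: 24.35
ee_pos: [0.6337, 0.2191, 0.1318]
eef_rot: [-3.14, -0.008, 0.036]
ft_force: [0.9, -0.0, -0.1]
opening: 0.0841
grip_force: 0.0
[0.63203806 0.21873826 0.12941464]
[ 0.4313875  -0.08263914] [np.float64(0.03484602593369462), np.float64(0.09842198461210037)] [np.float64(-88.9908330909455), np.float64(0.7783560145810796)]
[ 0.43816182 -0.08071827  0.017     ]
```

```bash
python3 -m inch '{"travel":[[-20,-37,0],[-40,-74,0],[-60,-111,0],[-80,-148,0],[-100,-185,0]],"rotation":[[0,0,0.03],[0,0,0.064],[0,0,0.064],[0,0,0.064],[0,0,0.064]],"jaw":[0,0,0,0,0]}'
python3 -m inch '{"travel":[[-20,-37,0],[-40,-74,0],[-62,-111,-20],[-62,-111,-60],[-62,-111,-60]],"rotation":[[0,0,0],[0,0,0],[0,0,0],[0,0,0],[0,0,0]],"jaw":[0,0,0,0,0]}'
python3 - <<'E'
from h import *
print(state()['ee_pos'])
d=snapshot('side'); im=d['image'][:,:,::-1][140:260,140:340]
cv2.imwrite('pics/k.png',cv2.resize(im,(800,480),interpolation=cv2.INTER_CUBIC))
E
```

```text
t: 24.9
ee_pos: [0.5286, 0.0325, 0.1259]
eef_rot: [-3.141, 0.003, 0.1]
ft_force: [0.9, 0.4, 0.2]
opening: 0.0871
grip_force: 0.0
t: 25.4
ee_pos: [0.464, -0.077, 0.0628]
eef_rot: [-3.135, 0.012, 0.096]
ft_force: [-0.1, 0.5, 0.1]
opening: 0.087
grip_force: 0.0
[ 0.46401075 -0.07699507  0.06276113]
```

View pics/k.png

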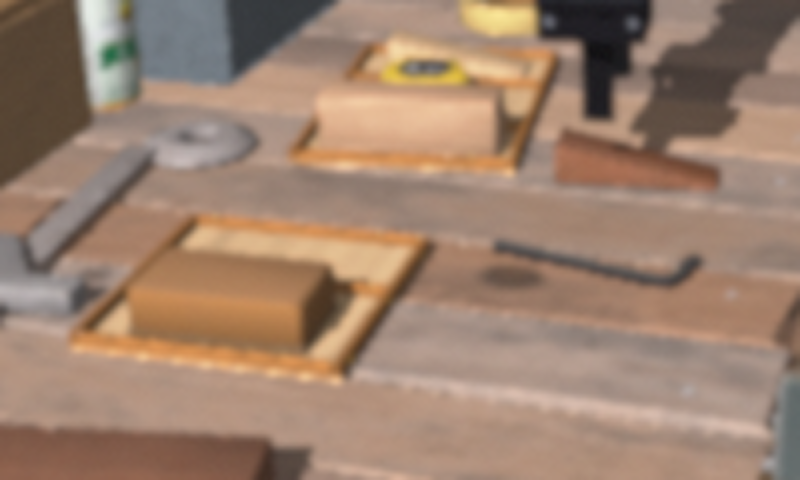

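Sanding block (230,300) sits flat in its compartment; jaws are over the thick end of the dark wedge (600,150). Grip it and carry it over.

```bash
python3 -m inch '{"travel":[[0,0,-20],[0,0,-40],[0,0,-52],[0,0,-58],[0,0,-58]],"rotation":[[0,0,0],[0,0,0],[0,0,0],[0,0,0],[0,0,0]],"jaw":[0,0,0,0,0]}' 20
python3 -m inch '{"travel":[[0,0,0],[0,0,0],[0,0,0],[0,0,0],[0,0,0]],"rotation":[[0,0,0],[0,0,0],[0,0,0],[0,0,0],[0,0,0]],"jaw":[255,255,255,255,255]}'
python3 -m inch '{"travel":[[0,0,0],[0,0,0],[0,0,0],[0,0,0],[0,0,0]],"rotation":[[0,0,0],[0,0,0],[0,0,0],[0,0,0],[0,0,0]],"jaw":[255,255,255,255,255]}'
python3 -m inch '{"travel":[[0,0,20],[0,0,50],[0,0,90],[0,0,100],[0,0,100]],"rotation":[[0,0,0],[0,0,0],[0,0,0],[0,0,0],[0,0,0]],"jaw":[255,255,255,255,255]}'
```

```text
t: 25.95
ee_pos: [0.4691, -0.077, 0.0096]
eef_rot: [-3.141, 0.0, 0.101]
ft_force: [0.8, -0.1, 0.2]
opening: 0.0868
grip_force: 0.0
t: 26.45
ee_pos: [0.469, -0.0776, 0.0098]
eef_rot: [3.141, -0.0, 0.1]
ft_force: [0.3, 0.5, 0.1]
opening: 0.0549
grip_force: 0.0
t: 26.95
ee_pos: [0.4689, -0.0774, 0.0096]
eef_rot: [-3.141, 0.0, 0.1]
ft_force: [-0.5, 1.2, 1.6]
opening: 0.0399
grip_force: 20.0
t: 27.45
ee_pos: [0.4699, -0.0779, 0.1109]
eef_rot: [3.14, -0.003, 0.1]
ft_force: [0.5, 0.5, -1.4]
opening: 0.0399
grip_force: 20.0
```

```bash
python3 -m inch '{"travel":[[28,30,0],[56,60,0],[84,90,0],[112,120,0],[140,150,0]],"rotation":[[0,0,-0.03],[0,0,-0.064],[0,0,-0.064],[0,0,-0.064],[0,0,-0.064]],"jaw":[255,255,255,255,255]}'
python3 -m inch '{"travel":[[28,30,0],[55,56,0],[55,56,-25],[55,56,-60],[55,56,-75]],"rotation":[[0,0,0],[0,0,0],[0,0,0],[0,0,0],[0,0,0]],"jaw":[255,255,255,255,255]}'
python3 -m inch '{"travel":[[0,0,-5],[0,0,-12],[0,0,-17],[0,0,-20],[0,0,-20]],"rotation":[[0,0,0],[0,0,0],[0,0,0],[0,0,0],[0,0,0]],"jaw":[255,255,255,255,255]}'
python3 -m inch '{"travel":[[0,0,0],[0,0,0],[0,0,0],[0,0,0],[0,0,0]],"rotation":[[0,0,0],[0,0,0],[0,0,0],[0,0,0],[0,0,0]],"jaw":[180,94,94,94,94]}'
python3 -m inch '{"travel":[[0,0,20],[0,0,50],[0,0,90],[0,0,130],[0,0,130]],"rotation":[[0,0,0],[0,0,0],[0,0,0],[0,0,0],[0,0,0]],"jaw":[94,94,94,94,94]}'
python3 -m inch '{"travel":[[-30,0,10],[-75,0,30],[-120,0,50],[-160,0,70],[-180,0,80]],"rotation":[[0,0,0],[0,0,0],[0,0,0],[0,0,0],[0,0,0]],"jaw":[94,94,94,94,94]}'
python3 -m inch '{"travel":[[0,-40,0],[0,-80,0],[0,-120,0],[0,-160,0],[0,-170,0]],"rotation":[[0,0,0],[0,0,0],[0,0,0],[0,0,0],[0,0,0]],"jaw":[94,94,94,94,94]}'
python3 - <<'E'
from h import *
a=snapshot('side')['image'][:,:,::-1][140:260,140:340]; b=snapshot('top')['image'][:,:,::-1][120:250,130:380]
cv2.imwrite('pics/l.png',np.vstack([cv2.resize(a,(500,300),interpolation=2),cv2.resize(b,(500,260),interpolation=2)]))
E
```

```text
t: 27.95
ee_pos: [0.6085, 0.0739, 0.1069]
eef_rot: [-3.141, 0.004, 0.036]
ft_force: [0.1, -0.7, 0.3]
opening: 0.0399
grip_force: 20.0
t: 28.45
ee_pos: [0.6599, 0.1287, 0.0287]
eef_rot: [3.142, 0.01, 0.036]
ft_force: [-0.5, 0.3, -0.5]
opening: 0.0398
grip_force: 20.0
t: 28.95
ee_pos: [0.6642, 0.1284, 0.015]
eef_rot: [3.142, -0.001, 0.036]
ft_force: [0.5, -0.4, -0.2]
opening: 0.0398
grip_force: 20.0
t: 29.45
ee_pos: [0.6641, 0.1285, 0.0148]
eef_rot: [3.142, -0.0, 0.036]
ft_force: [-0.0, 0.2, 0.7]
opening: 0.0542
grip_force: 0.0
t: 29.95
ee_pos: [0.6686, 0.1288, 0.1516]
eef_rot: [3.142, -0.014, 0.036]
ft_force: [0.9, -0.4, 1.2]
opening: 0.0549
grip_force: 0.0
t: 30.45
ee_pos: [0.4798, 0.1287, 0.2251]
eef_rot: [-3.142, 0.003, 0.036]
ft_force: [0.2, 0.4, -0.2]
opening: 0.0552
grip_force: 0.0
t: 30.95
ee_pos: [0.4841, -0.0448, 0.2243]
eef_rot: [3.14, -0.0, 0.032]
ft_force: [0.9, -0.3, -0.5]
opening: 0.055
grip_force: 0.0
```

View pics/l.png

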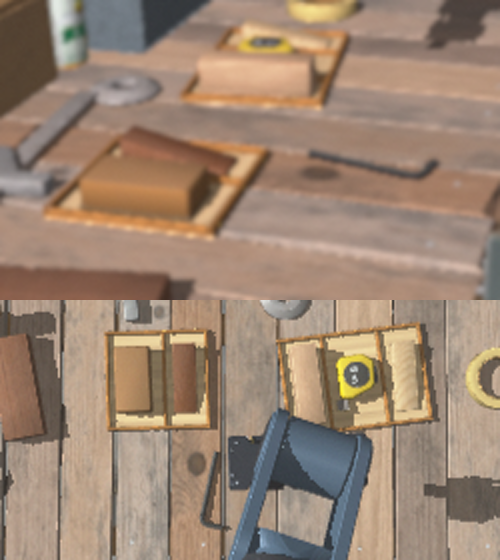

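All five pieces lie flat in their compartments: sanding block (132,378) and dark wedge (184,378) in tray two; block (308,380), tape (355,375) and pale wedge (404,375) in tray three. The hex key and off-cut haven't moved.

```bash
python3 -m inch '{"travel":[[0,0,0],[0,0,0],[0,0,0]],"rotation":[[0,0,0],[0,0,0],[0,0,0]],"jaw":[94,94,94]}'
python3 -c "from cell import hand_in; print(hand_in())"
```

```text
t: 31.35
ee_pos: [0.4837, -0.0401, 0.2244]
eef_rot: [-3.141, 0.0, 0.038]
ft_force: [-0.3, 0.5, 0.6]
opening: 0.055
grip_force: 0.0
the job is handed in; nothing more can be done
None
```

Both kits are made up and handed in at about 31 s: the final pictures show all five pieces flat in their compartments (pale wedge in the three-compartment tray, dark wedge in the two-compartment one), with the hexagon key and off-cut left where they were.

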